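Put the microscope's optics away in their racks

TASK

Put the microscope's loose optics away where each kind belongs: the two objectives in the grey rack, each in the well whose floor matches its coloured ring, the two eyepieces in the wooden rack, one per well in either order, and the compensator bar flat in the notches of both saddles of its cradle with its middle over the middle of the cradle, either end first. Keep every piece the way up it stands now, set it down gently rather than dropping it, and leave the oil bottle and the slide mailer where they are.

Things in the scene. Friction and masses are not known exactly. Their poses are not given: they have to be found in the camera images.
- objective_yellow: Microscope objective with a yellow ring, standing upright on its thread, nose and small front lens up. Steel, round, 44 mm tall, about 0.12 kg. Origin: centre of its underside, z up along its axis. Brass thread 20 mm in diameter from z = 0 to 5; cylindrical barrel 28 mm in diameter from z = 5 to 37 (take it there, near the top; black knurled band at z = 8 to 14); yellow cone ring from z = 37 to 41; then a nose narrowing from 18 to 15 mm in diameter.
- objective_blue: Microscope objective with a blue ring, standing upright on its thread, nose up. Steel, round, 52 mm tall, about 0.12 kg. Origin: centre of its underside, z up along its axis. Brass thread 20 mm in diameter from z = 0 to 5; cylindrical barrel 28 mm in diameter from z = 5 to 38 (take it there, near the top); blue cone ring from z = 38 to 42; then a nose narrowing from 18 to 9 mm in diameter.
- eyepiece_plain: Microscope eyepiece, all-black head without a silver rim, standing upright on its tube, eye lens up. Round, 56 mm tall, about 0.11 kg. Origin: centre of its underside, z up along its axis. Steel tube 30 mm in diameter from z = 0 to 28; black head 39 mm in diameter from z = 28 to 50 (grip here, from above); rubber eyecup narrowing to 36 mm from z = 50 to 56; bluish lens 23 mm across on top.
- eyepiece_silver: Second microscope eyepiece, same shape and sizes as eyepiece_plain (56 mm tall, tube 30 mm in diameter up to z = 28, head 39 mm in diameter from z = 28 to 50), but with a silver ring round the head and a silver rim on top. Origin: centre of its underside, z up along its axis. About 0.11 kg.
- compensator: Compensator slider of the polarising microscope: a flat aluminium bar 110 mm long (x) by 20 mm wide (y) by 6 mm thick (z), lying flat, with a black finger tab at its -x end and a round magenta crystal window at x = +18 mm. Origin: centre of its underside, which is also its centre of mass in plan. About 0.06 kg.
- objective_rack: Objective rack, fixed to the bench: dark grey block 70 mm (x) by 140 mm (y), 16 mm high, with two round wells 46 mm in diameter and 10 mm deep (well floors 6 mm above the bench). The well with the yellow floor has its centre at y = +35 mm, the one with the blue floor at y = -35 mm, both at x = 0. Origin: centre of its underside, z up.
- eyepiece_rack: Eyepiece rack, fixed to the bench: brown wooden block 74 mm (x) by 140 mm (y), 20 mm high, with two round wells 48 mm in diameter and 14 mm deep with green floors (6 mm above the bench), centres at x = 0, y = +35 and y = -35 mm. Origin: centre of its underside, z up.
- slider_cradle: Cradle for the compensator, fixed to the bench: black base plate 100 mm (x) by 64 mm (y), 5 mm high, with two white saddles, each 12 mm thick in x, centred at x = -36 and x = +36 mm. Each saddle has an open notch 38 mm wide (y = -19 to +19 mm), notch floor 16 mm above the bench, cheeks up to 23 mm. The bar lies along x across both notches; the 60 mm between the saddles is free for the fingers down to the base plate. Origin: centre of its underside, z up.
- oil_bottle: Bystander: small loose amber glass bottle of immersion oil with a black cap, standing; 30 mm in diameter, 61 mm tall. Origin: centre of its underside. Not to be disturbed.
- slide_mailer: Bystander: loose green plastic slide mailer box lying flat, 83 mm (x) by 32 mm (y; 34 mm over its clasp) by 18 mm high, with a white label. Origin: centre of its underside. Not to be disturbed.

How it is judged:
By the outcome, as a careful person would: the job done as asked, in the order asked, and still so for the second after the job is handed in, with the robot touching nothing.
It also fails if it takes over 122 s, if anything falls off the work surface, if the arm or the gripper's body presses on something with over 40 N, if the wrist force passes 120 N, or if a joint passes its speed limit or range.

ROBOT

A 6-joint arm with a two-finger parallel gripper is mounted at the origin on the work surface. World frame = base frame: x ahead of the robot, y to its left, z up, the work surface at z = 0. Lengths are in mm, angles in rad, forces in N, time in s.
With the tool pointing down it reaches from about 300 to 775 mm from the base axis. Payload 14.6 kg.
Tool frame: the origin (TCP) lies at the very end of the fingers, on their centre line; the grasp point (between the pads) lies 19 mm behind it; z points along the fingers, y is the line along which they close (so a half turn about z gives the same grasp; the last joint's range is limited). The gripper opens to 94 mm and grips with 3 to 60 N. Pads are 16 mm wide; open, the fingers measure 119 mm over their backs; the gripper's body (75 mm by 177 mm) begins 78 mm behind the grasp point.
Start: joints at [-1.221, 0.3, 1.521, -0, 1.321, -0.067], TCP at [222.652, -502.907, 205.446] pointing down, gripper open.
Joint ranges: [-3.03, 3.03], [-0.79, 2.21], [0.23, 2.52], [-1.04, 4.18], [0, 3.07], [-2.55, 2.55]. Speed limits (rad/s): [2.22, 2.22, 2.57, 3.14, 3.14, 3.14].

INTERFACE

Orientations are given as [roll, pitch, yaw] about the fixed x, y, z axes, in that order (R = Rz(yaw) Ry(pitch) Rx(roll)).
In Python, from cell import manip, camera, get_calibration gives the robot as it stands. The module is installed in compiled form; this text tells all that it offers.
- The arm moves only by the tool jog_arm, never from a script. Its argument "plan" is one flat list of numbers, 6 for each row, row after row: the shift along the world's x, y, z in m, then the turn, a rotation vector about the world's x, y, z in degrees. A call has 1 to 20 rows; each row is the pose to reach, as a shift and turn from the pose commanded when the call began; what a row does not reach only later rows make up. A row lasts 1/10 s, in which the tool goes at most 50 mm and 8.59 degrees, less where a joint would pass 70% of its speed; a pose out of reach is approached as far as the arm can. A call with a gripper value outside its range is refused whole. "claw" is the finger opening in m, from 0 to 0.094, set as the call begins (left out, the last holds). The fingers move at their own pace and stop on an object; "force" is the grip in N (left out, the last holds). Time passes only in rows, so rows that repeat a pose let the fingers close. It gives the time, the measured TCP pose, the force, the opening and the grip force at its end, in the units of the state.
- manip.read_state(): the state, without advancing time (a new reading comes with each control period).
- camera(name): name is "side" or "top" or "wrist"; returns (picture, depth): 480x640x3 uint8, red, green, blue; 480x640 float32, mm along the optical axis (not along the pixel's ray), 0 where there is no reading.
- get_calibration(name): a dict with "fx", "fy", "cx", "cy" (pixels), "k1" (the pictures are not rectified: a ray, as slopes to the right and down, at radius r is drawn at 1 + k1 r^2 times it, then the intrinsics apply), "origin" and "attitude" of the camera in the world. Camera axes: x right, y down, z forward; pixel columns grow to the right and rows downward; lengths in mm; the calibration is good to about 2 mm. A picture is of the moment at which its call begins: read the wrist's pose just before it. get_calibration takes no time and is no camera call; for the wrist camera it gives the pose at the moment of the call.
- manip.sign_off(): hands the job in; it is judged then, once.
The state is a dict: "clock": time; "joints": joint angles; "qd": joint speeds; "effort": joint torques, N m; "eef_pos": TCP position; "eef_rot": TCP orientation; "wrist_force": force on the tool from outside, world axes, zero at the start; "moment": the same for the moment, N m; "finger_gap": finger opening in mm; "finger_force": force on a finger pad.
Only numpy, scipy, OpenCV 4.12 (cv2) and the standard library are available. Lean on these libraries where they do the work, as an engineer would, in place of code of your own. Each camera call takes 0.05 s, during which the arm holds its last target. There are 200 camera calls.

## Working session

There is one attempt and no reset: what is moved stays moved. The work goes in short steps, Python scripts to look and compute and a tool call to move; the robot and the scene stay as the last step left them, time stands still between calls to the robot, and variables do not carry over. Pictures are saved under pics/ and viewed, at most 14 in all, crops included, and the job is handed in when it is done.

Besides the shell and the picture viewer there is one more tool, called after "Emit:" as name(argument=value, ...) on one line, values as JSON. jog_arm: Moves the arm, as the interface text tells. Its arguments: {"type":"object","properties":{"plan":{"type":"array"},"claw":{"type":"number"},"force":{"type":"number"}},"required":["plan"]}

```bash
mkdir -p pics; cat > h.py <<'E'
import numpy as np,cv2
from cell import manip,camera,get_calibration
def save(n,p): cv2.imwrite(f'pics/{n}.png',p[:,:,::-1])
E
python3 - <<'E'
from h import *
for n in('top','side'):
    c=get_calibration(n);p,d=camera(n);save(n,p);np.savez(n,p=p,d=d);print(n,c)
print(get_calibration('wrist'));print(manip.read_state())
E
```

```text
top {'fx': 500.70117538452126, 'fy': 500.70117538452126, 'cx': 321.52808700865336, 'cy': 241.45312820043887, 'k1': 0.026895291197396892, 'origin': array([ 414.65303122,    6.46859958, 1044.79112839]), 'attitude': array([-3.05952288e+00,  1.95193172e-04, -1.59129859e+00])}
side {'fx': 443.53651534092285, 'fy': 443.53651534092285, 'cx': 314.36237872790923, 'cy': 241.28059409004857, 'k1': -0.0699731287306166, 'origin': array([ 337.7457093 , -540.62457078,  504.59537408]), 'attitude': array([-2.28346171, -0.02213734, -0.25721773])}
{'fx': 399.65046580489184, 'fy': 399.65046580489184, 'cx': 320.8797007397485, 'cy': 244.03824175928185, 'k1': 0.007585216600576152, 'origin': array([ 293.91186147, -471.62571972,  384.10906525]), 'attitude': array([ 2.86886803e+00,  1.36477931e-03, -1.15311329e+00])}
{'clock': 0.1, 'joints': array([-1.22062043e+00,  3.00413077e-01,  1.52150883e+00,  2.87177565e-05,
        1.32071325e+00, -6.65873346e-02]), 'qd': array([ 0.00038907, -0.0008232 , -0.00154263,  0.00065813,  0.0008827 ,
        0.00168053]), 'effort': array([ 2.21737464e-03, -5.32644582e+01, -3.53281903e+01,  7.10275839e-02,
        2.35299126e-02, -6.33047534e-05]), 'eef_pos': array([ 222.57139129, -502.69634375,  204.94872297]), 'eef_rot': array([-3.14055430e+00, -9.71221326e-05,  4.16756060e-01]), 'wrist_force': array([-0.49935915, -0.10820677, -0.21204063]), 'moment': array([ 0.02399883, -0.01822418, -0.01788588]), 'finger_force': 0.0, 'finger_gap': 94.43427983635222}
```

View pics/top.png

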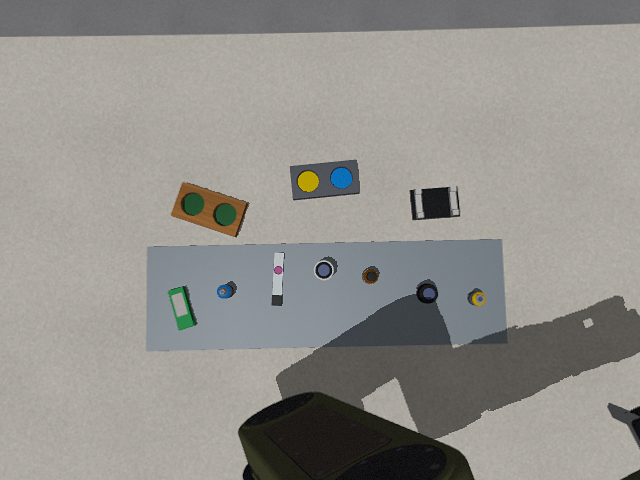

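View pics/side.png

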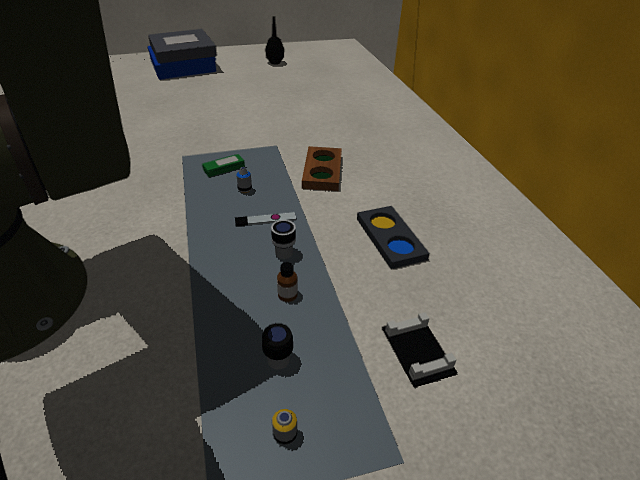

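The top view shows, left to right: mailer (181,308), blue objective (225,291), compensator (278,278, tab down), silver eyepiece (324,269), oil bottle (371,275), plain eyepiece (428,293) and yellow objective (478,298). The racks are at (210,209) wood, (325,180) grey and (435,203) cradle. The side view agrees.

```bash
cat >> h.py <<'E'
from scipy.spatial.transform import Rotation as R
def rays(c,uv):
    uv=np.asarray(uv,float).reshape(-1,1,2);K=np.array([[c['fx'],0,c['cx']],[0,c['fy'],c['cy']],[0,0,1]])
    s=cv2.undistortPoints(uv,K,np.array([c['k1'],0,0,0,0]),)[:,0]
    return np.c_[s,np.ones(len(s))]
def world(c,uv,depth=None,z=None):
    r=rays(c,uv);M=R.from_euler('xyz',c['attitude']).as_matrix();w=r@M.T
    t=np.asarray(depth)[:,None] if depth is not None else ((z-c['origin'][2])/w[:,2])[:,None]
    return c['origin']+w*t
def cloud(c,d):
    v,u=np.mgrid[:480,:640];return world(c,np.c_[u.ravel(),v.ravel()],d.ravel()).reshape(480,640,3)
E
python3 - <<'E'
from h import *
np.set_printoptions(precision=1,suppress=True)
c=get_calibration('top');D=np.load('top.npz');P=cloud(c,D['d'])
bg=np.median(P[250:340:5,150:500][...,2]);print('table z',bg)
m=((P[...,2]>2.5)&(P[...,2]<90)).astype(np.uint8);m[:140]=0;m[355:]=0
n,l,st,ce=cv2.connectedComponentsWithStats(m)
for i in range(1,n):
    if st[i,4]<30: continue
    q=P[l==i];zt=np.percentile(q[:,2],95);t=q[q[:,2]>zt-6]
    pts=np.argwhere(l==i)[:,::-1]
    r=cv2.minAreaRect(q[:,:2].astype(np.float32));rt=cv2.minAreaRect(t[:,:2].astype(np.float32))
    print(ce[i],st[i,4],'z',zt,'rect',np.r_[r[0],r[1],r[2]],'top',np.r_[rt[0],rt[1],rt[2]])
hsv=cv2.cvtColor(D['p'],cv2.COLOR_RGB2HSV)
for nm,lo,hi,z in[('yel',(20,120,80),(35,255,255),6),('blu',(100,150,80),(115,255,255),6),('grn',(55,80,20),(90,255,90),6),('mag',(140,100,60),(175,255,255),6)]:
    k=cv2.inRange(hsv,lo,hi);k[355:]=0;k[:140]=0
    n,l,st,ce=cv2.connectedComponentsWithStats(k)
    for i in range(1,n):
        if st[i,4]>25: print(nm,ce[i],st[i,4],world(c,ce[i],z=z)[0])
E
```

```text
table z 1.7989227686351796
[ 55.  146.3] 31 z 5.355023698336026 rect [712.8 559.   23.7  14.4  19.5] top [712.8 559.   23.7  14.4  19.5]
[324.5 179.4] 2379 z 19.547103333180075 rect [630.4  -6.9  90.6 166.1   0.8] top [629.5  -3.3  70.6 140.1   4.5]
[209.1 209.4] 2633 z 23.70427513860982 rect [568.6 237.5 166.2 108.8  61.8] top [571.3 236.7 140.5  73.5  70.4]
[434.2 202.9] 1482 z 23.7401855776312 rect [ 575.2 -233.1  114.6   82.4   88.8] top [ 575.9 -232.5   60.3   84.2    4.4]
[ 35.5 210.4] 33 z 5.433108862876634 rect [577.5 597.5  12.9  21.9  61.8] top [577.5 597.5  12.9  21.9  61.8]
[192.6 248.5] 61 z 5.1855396458336145 rect [494.2 269.2  25.4  45.   45. ] top [494.2 269.2  25.4  45.   45. ]
[465.4 242.3] 40 z 6.577703436368096 rect [ 495.5 -294.5   31.3   17.2    7. ] top [ 495.5 -294.5   31.3   17.2    7. ]
[268.1 243.3] 40 z 5.983085628634365 rect [500.3 117.6  37.7  17.4  65.6] top [500.3 117.6  37.7  17.4  65.6]
[479.8 243.1] 51 z 5.481667607214376 rect [ 488.1 -323.3   40.1   20.3   83.1] top [ 488.1 -323.3   40.1   20.3   83.1]
[437.4 248.8] 58 z 5.973529012229767 rect [ 47
[... 8916 characters left out ...]
3  32.4  52.5]
[398.4 338.4] 61 z 5.3423612489384595 rect [ 298.2 -150.2   57.8   13.4   80.7] top [ 298.2 -150.2   57.8   13.4   80.7]
[430.9 341.1] 40 z 5.749604735071634 rect [ 291.5 -214.4   23.9   16.4   62.4] top [ 291.5 -214.4   23.9   16.4   62.4]
[158.8 346.3] 59 z 5.980344420910746 rect [292.5 340.8  32.6  23.4  66.4] top [292.5 340.8  32.6  23.4  66.4]
yel [307.8 180.9] 354 [628.3  31.1   6. ]
yel [477.8 298.4] 91 [ 376.1 -313.9    6. ]
blu [341.  177.6] 354 [633.8 -38.7   6. ]
blu [223.8 291.2] 82 [401.2 208.5   6. ]
grn [193.  203.8] 344 [584.6 271.9   6. ]
grn [225.  214.5] 358 [560.8 205.3   6. ]
grn [188.9 305.4] 90 [373.7 280.2   6. ]
mag [277.9 269.6] 44 [443.4  96.5   6. ]
```

```bash
python3 - <<'E'
from h import *
np.set_printoptions(precision=1,suppress=True)
c=get_calibration('top');D=np.load('top.npz');h=cv2.cvtColor(D['p'],cv2.COLOR_RGB2HSV)
x0,y0,x1,y1=262,242,300,315
k=np.zeros((480,640),np.uint8);s=h[y0:y1,x0:x1]
for nm,mm in(('white',(s[...,2]>165)),('black',s[...,2]<55),('both',(s[...,2]>165)|(s[...,2]<55)|((s[...,0]>140)&(s[...,1]>80)))):
    k[:]=0;k[y0:y1,x0:x1]=mm*255
    k2=cv2.morphologyEx(k,cv2.MORPH_CLOSE,np.ones((5,5)))
    n,l,st,ce=cv2.connectedComponentsWithStats(k2);i=1+np.argmax(st[1:,4]);uv=np.argwhere(l==i)[:,::-1]
    w=world(c,uv,z=7)[:,:2];r=cv2.minAreaRect(w.astype(np.float32));u,sv,vt=np.linalg.svd(w-w.mean(0),full_matrices=False)
    print(nm,st[i],np.r_[r[0],r[1],r[2]],w.mean(0),np.degrees(np.arctan2(vt[0,1],vt[0,0])))
k=(h[...,2]>150).astype(np.uint8)*(h[...,1]<40);k[:183]=0;k[223:]=0;k[:,:408]=0;k[:,463:]=0
E
```

```text
white [272 253  12  42 392] [435.6  97.4  19.3  85.4  86.2] [435.5  97.3] 176.34485646024442
black [272 295  10  11 101] [381.  100.1  18.5  20.6  89.2] [381.3 100. ] -140.06786549275503
both [272 253  12  53 497] [424.5  97.8  19.7 107.4  86.8] [424.2  97.8] 176.81363597751445
```

Emit:
jog_arm(plan=[0.02, 0.025, 0, 0, 0, -3, 0.04, 0.05, 0, 0, 0, -7, 0.06, 0.075, 0, 0, 0, -11, 0.08, 0.1, 0, 0, 0, -15, 0.1, 0.125, 0, 0, 0, -19, 0.12, 0.15, -0.01, 0, 0, -23.88, 0.14, 0.175, -0.03, 0, 0, -23.88, 0.155, 0.197, -0.05, 0, 0, -23.88, 0.155, 0.197, -0.05, 0, 0, -23.88, 0.155, 0.197, -0.05, 0, 0, -23.88], claw=0.06, force=15)

```text
clock: 1.1
eef_pos: [377.7, -305.9, 155.5]
eef_rot: [-3.141, 0.0, 0.001]
wrist_force: [-0.8, 0.1, -0.1]
finger_gap: 60.1
finger_force: 0.0
```

```bash
cat >> h.py <<'E'
def look(n,name='wrist'):
    c=get_calibration(name);p,d=camera(name);save(n,p);return c,p,d
E
python3 - <<'E'
from h import *
np.set_printoptions(precision=1,suppress=True)
c,p,d=look('w1');P=cloud(c,d)
h=cv2.cvtColor(p,cv2.COLOR_RGB2HSV);k=cv2.inRange(h,(20,120,80),(35,255,255))
n,l,st,ce=cv2.connectedComponentsWithStats(k)
for i in range(1,n):
    if st[i,4]>100:
        q=P[l==i];t=np.argwhere(l==i)[:,::-1];e=cv2.minEnclosingCircle(t.astype(np.float32));print(ce[i],st[i],np.median(q,0),world(c,e[0],z=38),e)
E
```

```text
[320.5 239.1] [303 224  36  34 527] [ 378.1 -306.4   39.1] [[ 375.7 -306.    38. ]] ((320.5, 240.125), 17.60025978088379)
[153.6 417.7] [147 375  22  81 326] [ 405.3 -275.4  272.7] [[ 217.2 -166.6   38. ]] ((160.5, 415.0), 40.3764533996582)
[490.3 417.9] [482 395  14  45 190] [ 405.4 -337.4  272.8] [[ 215.8 -455.8   38. ]] ((491.5, 417.0), 22.14168930053711)
```

View pics/w1.png

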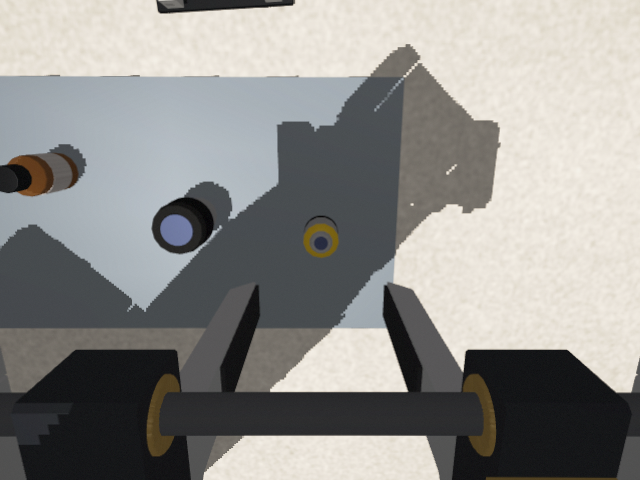

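The wrist picture shows the yellow objective at (320,240), centred between the fingers. The wrist reading agrees with the top view to about 1 mm.

Emit:
jog_arm(plan=[0, 0, -0.03, 0, 0, 0, 0, 0, -0.06, 0, 0, 0, 0, 0, -0.09, 0, 0, 0, -0.0005, 0, -0.115, 0, 0, 0, -0.0005, 0, -0.13, 0, 0, 0, -0.0005, 0, -0.1375, 0, 0, 0, -0.0005, 0, -0.1425, 0, 0, 0, -0.0005, 0, -0.1425, 0, 0, 0])

```text
clock: 1.95
eef_pos: [377.1, -306.4, 13.2]
eef_rot: [3.141, -0.0, -0.001]
wrist_force: [0.3, -0.3, 0.1]
finger_gap: 60.0
finger_force: 0.0
```

Emit:
jog_arm(plan=[0, 0, 0, 0, 0, 0, 0, 0, 0, 0, 0, 0, 0, 0, 0, 0, 0, 0, 0, 0, 0, 0, 0, 0, 0, 0, 0, 0, 0, 0, 0, 0, 0, 0, 0, 0, 0, 0, 0.005, 0, 0, 0, 0, 0, 0.015, 0, 0, 0, 0, 0, 0.03, 0, 0, 0, 0, 0, 0.05, 0, 0, 0], claw=0.02)

```text
clock: 2.95
eef_pos: [376.9, -305.7, 63.7]
eef_rot: [-3.141, 0.001, 0.0]
wrist_force: [0.2, -0.6, -1.5]
finger_gap: 26.8
finger_force: 15.0
```

Emit:
jog_arm(plan=[0.01, 0.01, 0.02, 0, 0, 0, 0.03, 0.04, 0.035, 0, 0, 0, 0.05, 0.067, 0.04, 0, 0, 0, 0.07, 0.094, 0.04, 0, 0, 0, 0.09, 0.121, 0.04, 0, 0, 0, 0.11, 0.148, 0.04, 0, 0, 0, 0.13, 0.175, 0.04, 0, 0, 0, 0.15, 0.202, 0.04, 0, 0, 0, 0.17, 0.229, 0.04, 0, 0, 0, 0.19, 0.256, 0.04, 0, 0, 0, 0.21, 0.283, 0.04, 0, 0, 0, 0.228, 0.307, 0.04, 0, 0, 0, 0.242, 0.325, 0.03, 0, 0, 0, 0.251, 0.337, 0.015, 0, 0, 0, 0.251, 0.337, 0, 0, 0, 0, 0.251, 0.337, -0.005, 0, 0, 0, 0.251, 0.337, -0.005, 0, 0, 0, 0.251, 0.337, -0.005, 0, 0, 0])

```text
clock: 4.75
eef_pos: [628.2, 30.3, 58.7]
eef_rot: [3.142, -0.001, -0.001]
wrist_force: [-0.2, -0.0, -1.0]
finger_gap: 26.9
finger_force: 15.0
```

```bash
python3 - <<'E'
from h import *
np.set_printoptions(precision=1,suppress=True)
c,p,d=look('w2');P=cloud(c,d)
h=cv2.cvtColor(p,cv2.COLOR_RGB2HSV)
for a,b in (((20,120,80),(35,255,255)),((100,150,80),(115,255,255))):
  k=cv2.inRange(h,a,b)
  n,l,st,ce=cv2.connectedComponentsWithStats(k)
  for i in range(1,n):
    if st[i,4]>100:
        q=P[l==i];t=np.argwhere(l==i)[:,::-1];e=cv2.minEnclosingCircle(t.astype(np.float32));print(ce[i],st[i],np.median(q,0),world(c,e[0],z=6),e)
E
```

```text
[318.  260.4] [ 282  236   74   55 2656] [631.3  31.8   6.5] [[626.3  31.4   6. ]] ((318.402587890625, 267.6103820800781), 37.18970489501953)
[321.  320.8] [ 290  297   63   58 1551] [631.6  29.8  84.5] [[588.   29.9   6. ]] ((320.7903137207031, 324.5), 31.69068717956543)
[395.4 395.6] [387 375  16  49 220] [657.7  15.6 172.5] [[532.8 -21.5   6. ]] ((397.0, 399.0), 24.515399932861328)
[243.8 427.7] [239 392  14  64 290] [653.3  44.1 175.6] [[513.2  82.    6. ]] ((245.0, 423.5), 31.64263343811035)
[397.7 439.7] [391 425  13  30 159] [650.8  15.5 176.5] [[500.  -24.2   6. ]] ((398.5, 439.5), 14.714038848876953)
[463.5 478.5] [406 478 118   2 221] [646.7   4.5 180.5] [[466.6 -73.2   6. ]] ((464.5, 478.5), 58.502235412597656)
[434.6 260.7] [ 398  227   74   68 3924] [630.9 -39.2   6.4] [[632.  -38.3   6. ]] ((432.93194580078125, 258.7840270996094), 38.3376350402832)
```

View pics/w2.png

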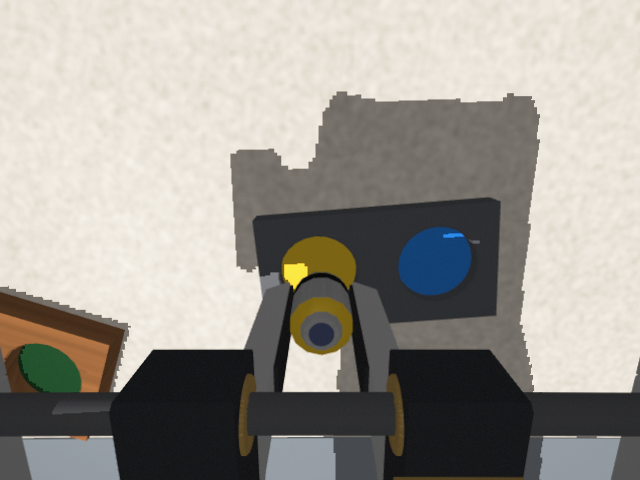

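The wrist picture shows the objective in the fingers at (321,322) and the yellow well behind it at (318,265), so they line up. Lowering now.

Emit:
jog_arm(plan=[-0.0005, 0, -0.01, 0, 0, 0, -0.0005, 0, -0.02, 0, 0, 0, -0.0005, 0, -0.028, 0, 0, 0, -0.0005, 0, -0.033, 0, 0, 0, -0.0005, 0, -0.036, 0, 0, 0, -0.0005, 0, -0.0375, 0, 0, 0, -0.0005, 0, -0.0385, 0, 0, 0, -0.0005, 0, -0.0388, 0, 0, 0, -0.0005, 0, -0.0388, 0, 0, 0, -0.0005, 0, -0.0388, 0, 0, 0])

```text
clock: 5.8
eef_pos: [627.7, 31.1, 19.3]
eef_rot: [3.142, -0.0, 0.0]
wrist_force: [-0.1, 0.5, -1.3]
finger_gap: 26.9
finger_force: 15.0
```

Emit:
jog_arm(plan=[0, 0, 0, 0, 0, 0, 0, 0, 0, 0, 0, 0, 0, 0, 0, 0, 0, 0, 0, 0, 0, 0, 0, 0, 0, 0, 0, 0, 0, 0, 0, 0, 0.005, 0, 0, 0, 0, 0, 0.015, 0, 0, 0, 0, 0, 0.035, 0, 0, 0, 0, 0, 0.06, 0, 0, 0, 0, 0, 0.09, 0, 0, 0], claw=0.05)

```text
clock: 6.8
eef_pos: [627.4, 31.1, 110.4]
eef_rot: [-3.142, 0.001, -0.0]
wrist_force: [1.0, -0.5, 0.1]
finger_gap: 49.8
finger_force: 0.0
```

Emit:
jog_arm(plan=[-0.02, 0.015, 0, 0, 0, 0, -0.044, 0.033, 0, 0, 0, 0, -0.068, 0.051, 0, 0, 0, 0, -0.092, 0.07, 0, 0, 0, 0, -0.116, 0.088, 0, 0, 0, 0, -0.14, 0.106, 0, 0, 0, 0, -0.164, 0.125, 0, 0, 0, 0, -0.188, 0.143, 0, 0, 0, 0, -0.21, 0.16, 0, 0, 0, 0, -0.226, 0.1715, 0, 0, 0, 0, -0.226, 0.1715, -0.01, 0, 0, 0, -0.226, 0.1715, -0.025, 0, 0, 0, -0.226, 0.1715, -0.045, 0, 0, 0, -0.226, 0.1715, -0.065, 0, 0, 0, -0.226, 0.1715, -0.08, 0, 0, 0, -0.226, 0.1715, -0.089, 0, 0, 0, -0.226, 0.1715, -0.094, 0, 0, 0, -0.226, 0.1715, -0.096, 0, 0, 0, -0.226, 0.1715, -0.096, 0, 0, 0], claw=0.06)

```text
clock: 8.7
eef_pos: [402.0, 202.6, 13.4]
eef_rot: [-3.141, -0.0, -0.0]
wrist_force: [0.5, 0.2, 0.0]
finger_gap: 59.9
finger_force: 0.0
```

Emit:
jog_arm(plan=[0, 0, 0, 0, 0, 0, 0, 0, 0, 0, 0, 0, 0, 0, 0, 0, 0, 0, 0, 0, 0, 0, 0, 0, 0, 0, 0, 0, 0, 0, 0, 0, 0, 0, 0, 0, 0, 0, 0.005, 0, 0, 0, 0, 0, 0.015, 0, 0, 0, 0, 0, 0.03, 0, 0, 0, 0, 0, 0.05, 0, 0, 0], claw=0.02)

```text
clock: 9.7
eef_pos: [401.3, 202.4, 63.9]
eef_rot: [3.141, 0.001, 0.0]
wrist_force: [-0.5, 0.1, -1.1]
finger_gap: 26.7
finger_force: 15.0
```

Emit:
jog_arm(plan=[0.01, -0.01, 0.02, 0, 0, 0, 0.028, -0.029, 0.035, 0, 0, 0, 0.047, -0.049, 0.042, 0, 0, 0, 0.067, -0.07, 0.042, 0, 0, 0, 0.088, -0.092, 0.042, 0, 0, 0, 0.109, -0.114, 0.042, 0, 0, 0, 0.13, -0.136, 0.042, 0, 0, 0, 0.151, -0.157, 0.042, 0, 0, 0, 0.172, -0.179, 0.042, 0, 0, 0, 0.192, -0.2, 0.042, 0, 0, 0, 0.21, -0.219, 0.042, 0, 0, 0, 0.223, -0.233, 0.042, 0, 0, 0, 0.2315, -0.2413, 0.035, 0, 0, 0, 0.2315, -0.2413, 0.02, 0, 0, 0, 0.2315, -0.2413, 0.005, 0, 0, 0, 0.2315, -0.2413, -0.005, 0, 0, 0, 0.2315, -0.2413, -0.015, 0, 0, 0, 0.2315, -0.2413, -0.015, 0, 0, 0])

```text
clock: 11.5
eef_pos: [632.2, -38.2, 46.5]
eef_rot: [-3.141, 0.002, 0.001]
wrist_force: [0.1, 0.3, -2.4]
finger_gap: 26.8
finger_force: 15.0
```

Emit:
jog_arm(plan=[0, 0, -0.01, 0, 0, 0, 0, 0, -0.018, 0, 0, 0, 0, 0, -0.023, 0, 0, 0, 0, 0, -0.026, 0, 0, 0, 0, 0, -0.028, 0, 0, 0, 0, 0, -0.029, 0, 0, 0, 0, 0, -0.0294, 0, 0, 0, 0, 0, -0.0294, 0, 0, 0, 0, 0, -0.0294, 0, 0, 0])

```text
clock: 12.4
eef_pos: [633.3, -38.7, 19.3]
eef_rot: [3.142, -0.001, -0.0]
wrist_force: [-2.6, 0.1, 6.0]
finger_gap: 26.5
finger_force: 15.0
```

Emit:
jog_arm(plan=[0, 0, 0, 0, 0, 0, 0, 0, 0, 0, 0, 0, 0, 0, 0, 0, 0, 0, 0, 0, 0, 0, 0, 0, 0, 0, 0, 0, 0, 0, 0, 0, 0.005, 0, 0, 0, 0, 0, 0.015, 0, 0, 0, 0, 0, 0.035, 0, 0, 0, 0, 0, 0.06, 0, 0, 0, 0, 0, 0.09, 0, 0, 0, 0, 0, 0.12, 0, 0, 0], claw=0.05)

```text
clock: 13.5
eef_pos: [633.1, -38.7, 140.9]
eef_rot: [3.142, -0.001, -0.0]
wrist_force: [-0.4, -0.1, -0.3]
finger_gap: 50.3
finger_force: 0.0
```

Emit:
jog_arm(plan=[-0.02, -0.013, 0, 0, 0, 0, -0.044, -0.03, 0, 0, 0, 0, -0.068, -0.046, 0, 0, 0, 0, -0.092, -0.062, 0, 0, 0, 0, -0.116, -0.078, 0, 0, 0, 0, -0.14, -0.094, 0, 0, 0, 0, -0.165, -0.111, 0, 0, 0, 0, -0.19, -0.128, 0, 0, 0, 0, -0.213, -0.143, -0.005, 0, 0, 0, -0.232, -0.156, -0.01, 0, 0, 0, -0.2428, -0.1629, -0.02, 0, 0, 0, -0.2428, -0.1629, -0.035, 0, 0, 0, -0.2428, -0.1629, -0.055, 0, 0, 0, -0.2428, -0.1629, -0.075, 0, 0, 0, -0.2428, -0.1629, -0.095, 0, 0, 0, -0.2428, -0.1629, -0.108, 0, 0, 0, -0.2428, -0.1629, -0.116, 0, 0, 0, -0.2428, -0.1629, -0.1188, 0, 0, 0, -0.2428, -0.1629, -0.1188, 0, 0, 0], claw=0.07)

```text
clock: 15.4
eef_pos: [390.5, -201.6, 20.1]
eef_rot: [3.142, -0.0, 0.0]
wrist_force: [-0.1, 0.1, -0.2]
finger_gap: 69.9
finger_force: 0.0
```

Emit:
jog_arm(plan=[0, 0, 0, 0, 0, 0, 0, 0, 0, 0, 0, 0, 0, 0, 0, 0, 0, 0, 0, 0, 0, 0, 0, 0, 0, 0, 0, 0, 0, 0, 0, 0, 0, 0, 0, 0, 0, 0, 0.005, 0, 0, 0, 0, 0, 0.015, 0, 0, 0, 0, 0, 0.03, 0, 0, 0, 0, 0, 0.05, 0, 0, 0, 0, 0, 0.08, 0, 0, 0, 0, 0, 0.1, 0, 0, 0, 0, 0, 0.1, 0, 0, 0], claw=0.03)

```text
clock: 16.7
eef_pos: [391.4, -202.2, 122.8]
eef_rot: [3.139, -0.004, 0.0]
wrist_force: [0.0, 0.2, -2.6]
finger_gap: 38.9
finger_force: 15.0
```

Emit:
jog_arm(plan=[0.005, 0.012, 0.003, 0, 0, 0, 0.014, 0.034, 0.006, 0, 0, 0, 0.024, 0.059, 0.01, 0, 0, 0, 0.035, 0.085, 0.01, 0, 0, 0, 0.046, 0.112, 0.01, 0, 0, 0, 0.057, 0.139, 0.01, 0, 0, 0, 0.068, 0.166, 0.01, 0, 0, 0, 0.079, 0.193, 0.01, 0, 0, 0, 0.09, 0.22, 0.01, 0, 0, 0, 0.101, 0.247, 0.01, 0, 0, 0, 0.112, 0.274, 0.01, 0, 0, 0, 0.123, 0.301, 0.01, 0, 0, 0, 0.134, 0.328, 0.01, 0, 0, 0, 0.146, 0.355, 0.01, 0, 0, 0, 0.157, 0.382, 0.01, 0, 0, 0, 0.168, 0.409, 0.01, 0, 0, 0, 0.179, 0.435, 0.005, 0, 0, 0, 0.188, 0.458, -0.005, 0, 0, 0, 0.1942, 0.4735, -0.02, 0, 0, 0, 0.1942, 0.4735, -0.04, 0, 0, 0])

```text
clock: 18.7
eef_pos: [583.9, 274.6, 78.2]
eef_rot: [3.142, 0.001, 0.002]
wrist_force: [0.3, -0.5, -1.6]
finger_gap: 38.7
finger_force: 15.0
```

Emit:
jog_arm(plan=[0, 0, 0, 0, 0, 0, 0, 0, -0.01, 0, 0, 0, 0, 0, -0.02, 0, 0, 0, 0, 0, -0.02, 0, 0, 0, 0, 0, -0.02, 0, 0, 0])

```text
clock: 19.2
eef_pos: [584.6, 271.8, 60.2]
eef_rot: [-3.142, -0.0, -0.0]
wrist_force: [-0.2, -0.3, -1.0]
finger_gap: 38.4
finger_force: 15.0
```

```bash
python3 - <<'E'
from h import *
np.set_printoptions(precision=1,suppress=True)
c,p,d=look('w3')
h=cv2.cvtColor(p,cv2.COLOR_RGB2HSV);k=cv2.inRange(h,(55,80,20),(90,255,90))
n,l,st,ce=cv2.connectedComponentsWithStats(k)
for i in range(1,n):
    if st[i,4]>200:
        t=np.argwhere(l==i)[:,::-1];e=cv2.minEnclosingCircle(t.astype(np.float32));print(ce[i],st[i],world(c,e[0],z=6),e)
E
```

```text
[325.2 256. ] [ 286  237   76   48 1925] [[582.4 269.8   6. ]] ((323.24407958984375, 267.3385925292969), 37.77970886230469)
[431.4 305.1] [ 396  276   69   61 3194] [[557.5 201.4   6. ]] ((431.2965087890625, 304.7209167480469), 35.40134048461914)
```

View pics/w3.png

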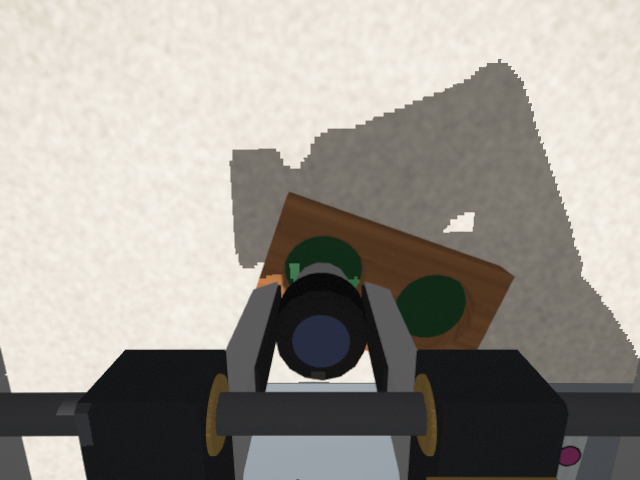

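The wrist picture shows the plain eyepiece at (320,325) in front of the far green well at (323,262), aligned. The near well is free at (431,305).

Emit:
jog_arm(plan=[-0.001, -0.001, -0.01, 0, 0, 0, -0.001, -0.001, -0.018, 0, 0, 0, -0.001, -0.001, -0.025, 0, 0, 0, -0.001, -0.001, -0.029, 0, 0, 0, -0.001, -0.001, -0.031, 0, 0, 0, -0.001, -0.001, -0.0325, 0, 0, 0, -0.001, -0.001, -0.0335, 0, 0, 0, -0.001, -0.001, -0.034, 0, 0, 0, -0.001, -0.001, -0.034, 0, 0, 0, -0.001, -0.001, -0.034, 0, 0, 0])

```text
clock: 20.25
eef_pos: [583.7, 270.9, 26.2]
eef_rot: [-3.141, -0.0, 0.0]
wrist_force: [-0.5, -0.7, -0.5]
finger_gap: 38.5
finger_force: 15.0
```

Emit:
jog_arm(plan=[0, 0, 0, 0, 0, 0, 0, 0, 0, 0, 0, 0, 0, 0, 0, 0, 0, 0, 0, 0, 0, 0, 0, 0, 0, 0, 0, 0, 0, 0, 0, 0, 0.005, 0, 0, 0, 0, 0, 0.015, 0, 0, 0, 0, 0, 0.035, 0, 0, 0, 0, 0, 0.06, 0, 0, 0, 0, 0, 0.09, 0, 0, 0, 0, 0, 0.1, 0, 0, 0], claw=0.06)

```text
clock: 21.35
eef_pos: [584.7, 271.3, 130.1]
eef_rot: [-3.14, -0.005, 0.0]
wrist_force: [0.4, 0.1, -0.0]
finger_gap: 60.0
finger_force: 0.0
```

Emit:
jog_arm(plan=[-0.01, -0.018, 0, 0, 0, 0, -0.023, -0.043, 0, 0, 0, 0, -0.037, -0.07, 0, 0, 0, 0, -0.052, -0.097, 0, 0, 0, 0, -0.067, -0.125, 0, 0, 0, 0, -0.082, -0.153, 0, 0, 0, 0, -0.097, -0.181, 0, 0, 0, 0, -0.112, -0.209, 0, 0, 0, 0, -0.125, -0.235, 0, 0, 0, 0, -0.136, -0.256, -0.005, 0, 0, 0, -0.1432, -0.2687, -0.015, 0, 0, 0, -0.1432, -0.2687, -0.03, 0, 0, 0, -0.1432, -0.2687, -0.05, 0, 0, 0, -0.1432, -0.2687, -0.07, 0, 0, 0, -0.1432, -0.2687, -0.087, 0, 0, 0, -0.1432, -0.2687, -0.099, 0, 0, 0, -0.1432, -0.2687, -0.104, 0, 0, 0, -0.1432, -0.2687, -0.106, 0, 0, 0, -0.1432, -0.2687, -0.106, 0, 0, 0], claw=0.07)

```text
clock: 23.25
eef_pos: [440.6, 2.2, 20.2]
eef_rot: [3.142, -0.0, 0.0]
wrist_force: [-0.1, 0.2, -0.2]
finger_gap: 70.2
finger_force: 0.0
```

Emit:
jog_arm(plan=[0, 0, 0, 0, 0, 0, 0, 0, 0, 0, 0, 0, 0, 0, 0, 0, 0, 0, 0, 0, 0, 0, 0, 0, 0, 0, 0, 0, 0, 0, 0, 0, 0, 0, 0, 0, 0, 0, 0.005, 0, 0, 0, 0, 0, 0.015, 0, 0, 0, 0, 0, 0.03, 0, 0, 0, 0, 0, 0.05, 0, 0, 0, 0, 0, 0.08, 0, 0, 0, 0, 0, 0.1, 0, 0, 0, 0, 0, 0.1, 0, 0, 0], claw=0.03)

```text
clock: 24.55
eef_pos: [441.6, 2.1, 122.8]
eef_rot: [3.141, -0.005, 0.0]
wrist_force: [0.4, -0.5, -2.4]
finger_gap: 38.6
finger_force: 15.0
```

Emit:
jog_arm(plan=[0.008, 0.013, 0, 0, 0, 0, 0.019, 0.032, 0, 0, 0, 0, 0.032, 0.054, 0, 0, 0, 0, 0.045, 0.076, 0, 0, 0, 0, 0.058, 0.098, 0, 0, 0, 0, 0.071, 0.12, 0, 0, 0, 0, 0.084, 0.142, 0, 0, 0, 0, 0.097, 0.164, 0, 0, 0, 0, 0.108, 0.183, 0, 0, 0, 0, 0.116, 0.196, -0.008, 0, 0, 0, 0.1195, 0.2021, -0.02, 0, 0, 0, 0.1195, 0.2021, -0.035, 0, 0, 0, 0.1195, 0.2021, -0.05, 0, 0, 0, 0.1195, 0.2021, -0.06, 0, 0, 0, 0.1195, 0.2021, -0.06, 0, 0, 0, 0.1195, 0.2021, -0.06, 0, 0, 0])

```text
clock: 26.15
eef_pos: [559.9, 204.0, 60.1]
eef_rot: [-3.142, -0.0, -0.0]
wrist_force: [-0.1, 0.8, -1.4]
finger_gap: 38.7
finger_force: 15.0
```

Emit:
jog_arm(plan=[0, 0, -0.01, 0, 0, 0, 0, 0, -0.018, 0, 0, 0, 0, 0, -0.025, 0, 0, 0, 0, 0, -0.029, 0, 0, 0, 0, 0, -0.031, 0, 0, 0, 0, 0, -0.0325, 0, 0, 0, 0, 0, -0.0335, 0, 0, 0, 0, 0, -0.034, 0, 0, 0, 0, 0, -0.0342, 0, 0, 0, 0, 0, -0.0342, 0, 0, 0])

```text
clock: 27.15
eef_pos: [560.0, 204.3, 26.1]
eef_rot: [-3.141, -0.001, 0.0]
wrist_force: [-1.0, -0.5, 2.1]
finger_gap: 38.6
finger_force: 15.0
```

Emit:
jog_arm(plan=[0, 0, 0, 0, 0, 0, 0, 0, 0, 0, 0, 0, 0, 0, 0, 0, 0, 0, 0, 0, 0, 0, 0, 0, 0, 0, 0, 0, 0, 0, 0, 0, 0.005, 0, 0, 0, 0, 0, 0.015, 0, 0, 0, 0, 0, 0.035, 0, 0, 0, 0, 0, 0.06, 0, 0, 0, 0, 0, 0.09, 0, 0, 0, 0, 0, 0.1, 0, 0, 0], claw=0.052)

```text
clock: 28.25
eef_pos: [561.0, 204.6, 129.6]
eef_rot: [-3.14, -0.005, 0.0]
wrist_force: [0.1, -0.1, 0.9]
finger_gap: 51.9
finger_force: 0.0
```

Emit:
jog_arm(plan=[-0.012, -0.01, 0, 0, 0, 0, -0.032, -0.025, 0, 0, 0, -0.5, -0.055, -0.043, 0, 0, 0, -1, -0.078, -0.061, 0, 0, 0, -1.5, -0.1, -0.079, 0, 0, 0, -2.5, -0.12, -0.094, 0, 0, 0, -3.3, -0.1354, -0.1065, -0.005, 0, 0, -3.3, -0.1354, -0.1065, -0.01, 0, 0, -3.3, -0.1354, -0.1065, -0.01, 0, 0, -3.3, -0.1354, -0.1065, -0.01, 0, 0, -3.3], claw=0.045)

```text
clock: 29.25
eef_pos: [425.0, 98.2, 115.8]
eef_rot: [-3.141, -0.0, -0.057]
wrist_force: [-0.2, -0.1, 0.3]
finger_gap: 44.8
finger_force: 0.0
```

```bash
python3 - <<'E'
from h import *
np.set_printoptions(precision=1,suppress=True)
c,p,d=look('w4');P=cloud(c,d);h=cv2.cvtColor(p,cv2.COLOR_RGB2HSV)
k=cv2.inRange(h,(140,60,50),(175,255,255));n,l,st,ce=cv2.connectedComponentsWithStats(k)
for i in range(1,n):
    if st[i,4]>50: print('mag',ce[i],st[i],world(c,ce[i],z=6))
for r in range(150,300,15): print(r,p[r,250:390:10].max(1))
ct=get_calibration('top');p,d=camera('top');save('top2',p)
E
```

```text
mag [321.1 218.2] [311 208  21  21 339] [[441.9  96.6   6. ]]
150 [201  84  85  85  85  83  86  85  85  84  85  86  85  86]
165 [202  85  85  84  85  87  86  85  85  85  85  85  84  85]
180 [203  86  85  84  86  85 121 122 123  85  84  85  84  83]
195 [205 144  85  84  83  84 121 121 123  84  83  84  84  84]
210 [206  83  83  85  85  83 120  98  90  84  84  84  84  85]
225 [208 176  83 205 203 201 117  96  40  82  84  85  84  83]
240 [206 205 203 203 202 199 249 249 248 195 194  85  83  84]
255 [204 203 202 199 199 199 247 247 247 193 191  82  83  82]
270 [201 200 199 198 198 196 246 245 246 191 190 188  82  83]
285 [199 106  87 196 196 194  59  54  54 190 188 188  78  92]
```

View pics/w4.png

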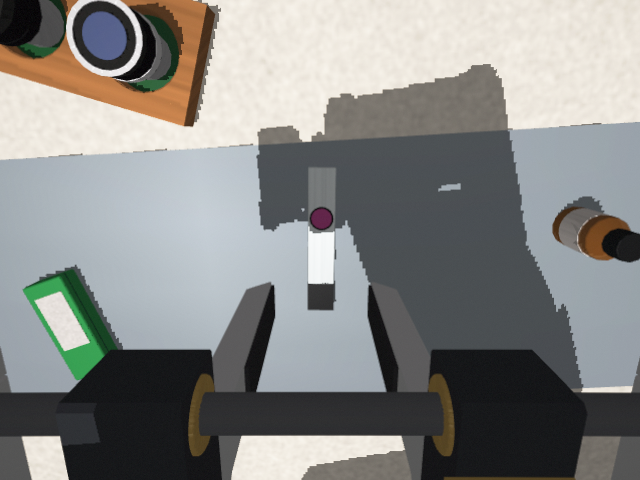

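View pics/top2.png

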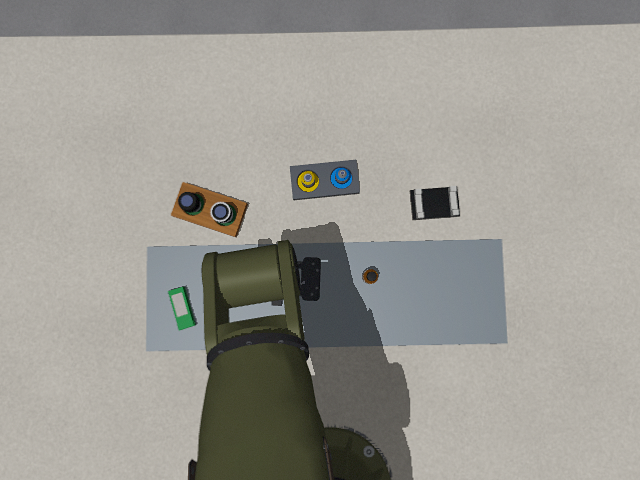

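The wrist picture shows the bar upright from (322,167) to (321,309), parallel to the fingers, with its window at (321,218). The top view shows both objectives and both eyepieces in their wells. The bottle and mailer have not moved.

Emit:
jog_arm(plan=[0, 0, -0.02, 0, 0, 0, 0, 0, -0.045, 0, 0, 0, 0, 0, -0.07, 0, 0, 0, 0, 0, -0.09, 0, 0, 0, 0, 0, -0.1, 0, 0, 0, 0, 0, -0.106, 0, 0, 0, 0, 0, -0.11, 0, 0, 0, 0, 0, -0.1125, 0, 0, 0, 0, 0, -0.1138, 0, 0, 0, 0, 0, -0.1142, 0, 0, 0, 0, 0, -0.1142, 0, 0, 0, 0, 0, -0.1142, 0, 0, 0])

```text
clock: 30.55
eef_pos: [424.6, 97.8, 1.8]
eef_rot: [-3.142, -0.0, -0.058]
wrist_force: [-0.4, 0.4, 0.7]
finger_gap: 44.9
finger_force: 0.0
```

Emit:
jog_arm(plan=[0, 0, 0, 0, 0, 0, 0, 0, 0, 0, 0, 0, 0, 0, 0, 0, 0, 0, 0, 0, 0, 0, 0, 0, 0, 0, 0, 0, 0, 0, 0, 0, 0, 0, 0, 0, 0, 0, 0, 0, 0, 0, 0, 0, 0.004, 0, 0, 0, 0, 0, 0.01, 0, 0, 0, 0, 0, 0.02, 0, 0, 0, 0, 0, 0.04, 0, 0, 0, 0, 0, 0.06, 0, 0, 0, 0, 0, 0.06, 0, 0, 0, 0, 0, 0.06, 0, 0, 0], claw=0.012, force=20)

```text
clock: 31.95
eef_pos: [424.6, 97.8, 61.8]
eef_rot: [-3.141, -0.001, -0.058]
wrist_force: [-0.2, -0.2, -1.4]
finger_gap: 19.7
finger_force: 20.0
```

```bash
python3 - <<'E'
from h import *
c,p,d=look('w5')
# cradle saddles from first top image
np.set_printoptions(precision=1,suppress=True)
c=get_calibration('top');D=np.load('top.npz');h=cv2.cvtColor(D['p'],cv2.COLOR_RGB2HSV);P=cloud(c,D['d'])
for nm,m in(('white',h[...,2]>195),('black',h[...,2]<60)):
    k=m.astype(np.uint8);b=np.zeros_like(k);b[180:226,405:466]=k[180:226,405:466]
    n,l,st,ce=cv2.connectedComponentsWithStats(b)
    for i in range(1,n):
        if st[i,4]>40:
            w=world(c,np.argwhere(l==i)[:,::-1],z=18 if nm=='white' else 5)[:,:2];r=cv2.minAreaRect(w.astype(np.float32));print(nm,st[i],np.r_[r[0],r[1],r[2]])
t=P[180:226,405:466].reshape(-1,3);t=t[t[:,2]>14];w=t[:,:2]-t[:,:2].mean(0)
for s in(1,-1):
    q=t[(w[:,1]*s>0)];print(len(q),q.mean(0),cv2.minAreaRect(q[:,:2].astype(np.float32)))
E
```

```text
black [410 187  50  33 928] [ 576.5 -232.9   62.9   97.6    3.6]
188 [ 568.6 -190.2   52.4] ((492.5342102050781, -112.35054016113281), (52.18032455444336, 279.30462646484375), 43.82537841796875)
183 [ 578.5 -268.2   19.6] ((578.60498046875, -268.8535461425781), (60.42467498779297, 13.012557029724121), 3.641089677810669)
```

View pics/w5.png

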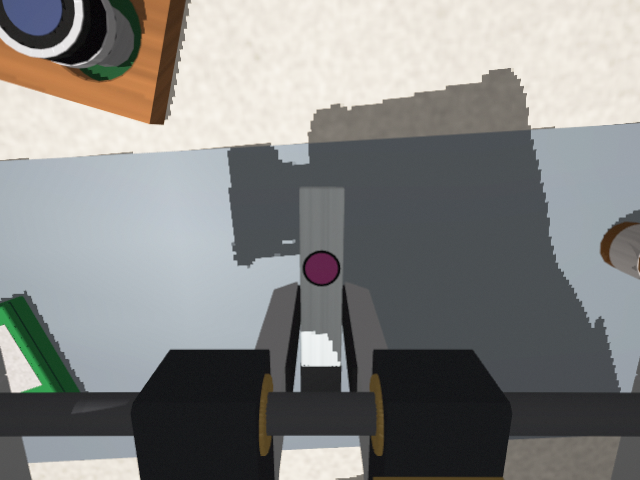

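The bar is held straight at column 321, with its window at (321,268). Next I carry it to the cradle, centre about (576.2, -232.7), turning it +97.3°.

Emit:
jog_arm(plan=[0, 0, 0.02, 0, 0, 0, 0, 0, 0.04, 0, 0, 3, 0.003, -0.007, 0.06, 0, 0, 8, 0.01, -0.022, 0.065, 0, 0, 14, 0.02, -0.043, 0.065, 0, 0, 20, 0.03, -0.065, 0.065, 0, 0, 26, 0.04, -0.087, 0.065, 0, 0, 32, 0.05, -0.109, 0.065, 0, 0, 38, 0.06, -0.131, 0.065, 0, 0, 44, 0.07, -0.153, 0.065, 0, 0, 50, 0.08, -0.175, 0.065, 0, 0, 56, 0.09, -0.197, 0.065, 0, 0, 62, 0.1, -0.219, 0.065, 0, 0, 68, 0.11, -0.241, 0.065, 0, 0, 74, 0.12, -0.263, 0.065, 0, 0, 80, 0.13, -0.285, 0.065, 0, 0, 86, 0.14, -0.306, 0.065, 0, 0, 91, 0.148, -0.322, 0.065, 0, 0, 95, 0.1518, -0.3305, 0.06, 0, 0, 97.3, 0.1518, -0.3305, 0.05, 0, 0, 97.3])

```text
clock: 34.0
eef_pos: [576.3, -233.6, 110.3]
eef_rot: [-3.141, -0.0, 1.64]
wrist_force: [-0.1, -0.7, 0.0]
finger_gap: 20.0
finger_force: 20.0
```

Emit:
jog_arm(plan=[0, 0, -0.015, 0, 0, 0, 0, 0, -0.03, 0, 0, 0, 0, 0, -0.04, 0, 0, 0, 0, 0, -0.05, 0, 0, 0, 0, 0, -0.05, 0, 0, 0, 0, 0, -0.05, 0, 0, 0])

```text
clock: 34.6
eef_pos: [576.4, -232.7, 61.7]
eef_rot: [3.141, 0.0, 1.641]
wrist_force: [-0.3, 0.4, -1.5]
finger_gap: 19.7
finger_force: 20.0
```

```bash
python3 - <<'E'
from h import *
c,p,d=look('w6')
c,p2,d=look('s6','side')
cv2.imwrite('pics/c6.png',np.hstack([p[150:450,170:570],cv2.resize(p2[280:430,340:540],(400,300))])[:,:,::-1])
E
```

```text
(no output)
```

View pics/c6.png

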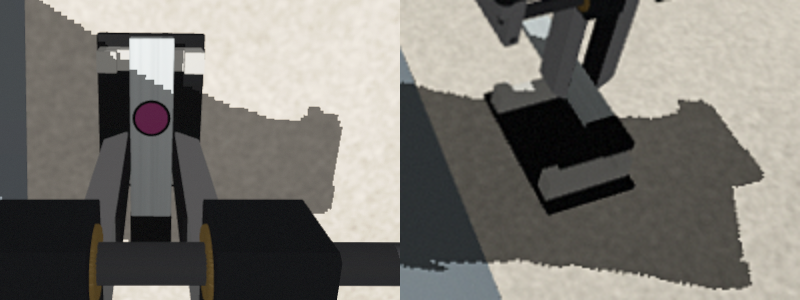

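The wrist crop shows the bar parallel to the cradle. Its centre line is at column 152 against 151 for the base plate, so I can lower it.

Emit:
jog_arm(plan=[0, 0, -0.01, 0, 0, 0, 0, 0, -0.02, 0, 0, 0, 0, 0, -0.03, 0, 0, 0, 0, 0, -0.036, 0, 0, 0, 0, 0, -0.039, 0, 0, 0, 0, 0, -0.041, 0, 0, 0, 0, 0, -0.0425, 0, 0, 0, 0, 0, -0.0435, 0, 0, 0, 0, 0, -0.044, 0, 0, 0, 0, 0, -0.044, 0, 0, 0, 0, 0, -0.044, 0, 0, 0])

```text
clock: 35.8
eef_pos: [576.3, -232.7, 17.7]
eef_rot: [3.141, 0.0, 1.641]
wrist_force: [-0.0, -0.4, -0.7]
finger_gap: 19.8
finger_force: 20.0
```

```bash
python3 - <<'E'
from h import *
c,p,d=look('w7')
c,p2,d=look('s7','side')
cv2.imwrite('pics/c7.png',np.hstack([p[150:450,170:570],cv2.resize(p2[280:430,340:540],(400,300))])[:,:,::-1])
E
```

```text
(no output)
```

View pics/c7.png

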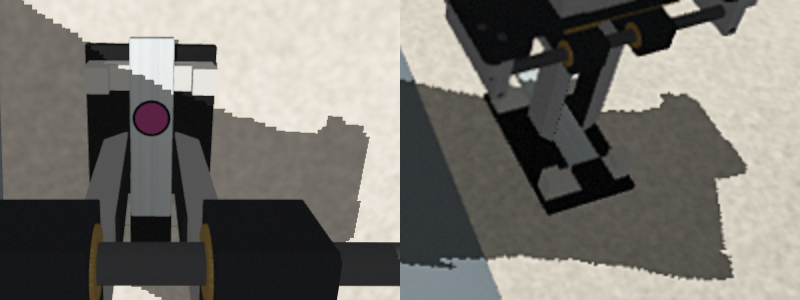

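The bar lies in both notches. I release it and retreat.

Emit:
jog_arm(plan=[0, 0, -0.0003, 0, 0, 0, 0, 0, -0.0005, 0, 0, 0, 0, 0, -0.0005, 0, 0, 0, 0, 0, -0.0005, 0, 0, 0])

```text
clock: 36.3
eef_pos: [576.3, -232.7, 17.6]
eef_rot: [3.141, 0.0, 1.641]
wrist_force: [-2.8, 1.8, 6.3]
finger_gap: 19.5
finger_force: 20.0
```

Emit:
jog_arm(plan=[0, 0, 0, 0, 0, 0, 0, 0, 0, 0, 0, 0, 0, 0, 0, 0, 0, 0, 0, 0, 0, 0, 0, 0, 0, 0, 0, 0, 0, 0, 0, 0, 0.005, 0, 0, 0, 0, 0, 0.015, 0, 0, 0, 0, 0, 0.035, 0, 0, 0, 0, 0, 0.06, 0, 0, 0, 0, 0, 0.09, 0, 0, 0, 0, 0, 0.12, 0, 0, 0, -0.03, 0, 0.14, 0, 0, 0, -0.06, 0, 0.15, 0, 0, 0, -0.1, 0, 0.15, 0, 0, 0, -0.14, 0, 0.15, 0, 0, 0, -0.17, 0, 0.15, 0, 0, 0, -0.17, 0, 0.15, 0, 0, 0], claw=0.04)

```text
clock: 38.0
eef_pos: [404.0, -232.7, 168.3]
eef_rot: [3.141, 0.001, 1.639]
wrist_force: [0.3, -0.4, 0.4]
finger_gap: 39.8
finger_force: 0.0
```

```bash
python3 - <<'E'
from h import *
np.set_printoptions(precision=1,suppress=True)
c,p,d=look('t8','top');P=cloud(c,d)
h=cv2.cvtColor(p,cv2.COLOR_RGB2HSV)
k=cv2.inRange(h,(140,60,50),(175,255,255));n,l,st,ce=cv2.connectedComponentsWithStats(k)
for i in range(1,n):
    if st[i,4]>10: print('mag',ce[i],world(c,ce[i],z=22),P[l==i].mean(0))
t=P[175:232,400:470].reshape(-1,3);b=t[(t[:,2]>14)&(t[:,2]<40)]
print(np.percentile(b[:,2],[50,95]))
c,s,d=look('s8','side')
cv2.imwrite('pics/c8.png',np.vstack([cv2.resize(p[150:340,160:500],(680,380)),cv2.resize(s[130:400,230:570],(680,540))[:210]])[:,:,::-1])
cv2.imwrite('pics/c9.png',np.hstack([cv2.resize(p[165:235,390:480],(450,350),interpolation=2),cv2.resize(s[300:400,370:470],(350,350))])[:,:,::-1])
E
```

```text
mag [427.6 201.7] [[ 576.5 -215.2   22. ]] [ 576.3 -214.9   23.2]
[22.7 26. ]
```

View pics/c8.png

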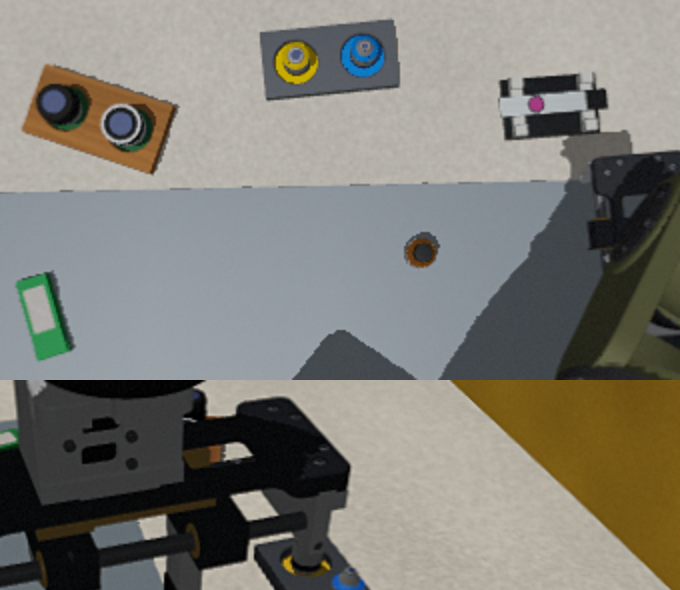

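View pics/c9.png

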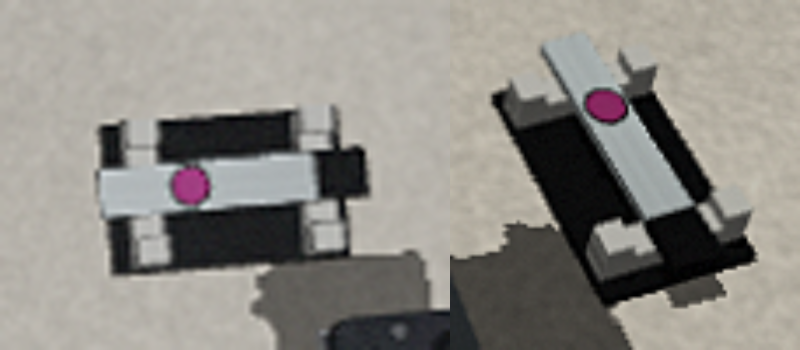

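The top view shows the objectives in their matching wells, the eyepieces in the wooden rack, and the bottle and mailer unmoved. The bar lies flat in both notches. Its window at (427.6,201.7) puts the bar's middle at y ≈ -233, against -232.8 for the cradle.

```bash
python3 -c "
from h import *
print(manip.sign_off())"
```

```text
the job is handed in; nothing more can be done
None
```

The job is handed in at about 38 s on the clock: both objectives, both eyepieces and the compensator bar are where they belong, and the oil bottle and slide mailer were left alone; sign-off returned no verdict.

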